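Clear the sample case lid and hold it open

TASK

The blue sample case has a steel coring ring standing in the pocket of its shut lid: lift the ring out and set it down gently, upright, in the white tray, clear of the jar, before you raise the lid. Then raise the lid by its black handle and hold it open at 60 degrees from shut so that a colleague can read the sample bottles; the lid falls shut by itself, so finish while your gripper is still holding it there. Do not shift or knock over the jar or any of the other things standing about.

Things in the scene. Friction and masses are not known exactly. Their poses are not given: they have to be found in the camera images.
- case: Light blue open sample case, fixed to the table (it does not slide), 200 x 200 x 100 mm (its x, y, z); origin at the centre of its underside, z up. Its front, with the black lid handle, faces its -x (roughly towards the robot); the lid hinges along its far (+x) top edge. Small bottles stand inside, all below the rim.
- lid (a joint): Opening angle of the lid, rad. The lid is a pale blue plate 204 x 204 x 16 mm, its top 116 mm above the table when shut. 0 = shut and level, growing as the front edge rises; 60 degrees = 1.05. Free hinge without spring or stay, stops at 1.9; the lid (about 0.5 kg) falls shut from anywhere below about 1.5.
- lid_handle (a point): Middle of the black round handle bar of the lid: bar 12 mm thick, 120 mm long, parallel to the hinge, its axis 48 mm in front of the lid's front edge, with open space behind it and below it, and 108 mm above the table when shut. It lies 252 mm before the hinge axis and 8 mm above it when shut (this point turns with the lid).
- lid_hinge (a point): Middle of the hinge axis, on the far (+x) top edge of the case, 100 mm above the table; the axis runs along the case's y.
- ring: Plain stainless steel ring (short tube), 50 mm outside diameter, 42 mm inside, 45 mm tall, about 0.12 kg; origin at the centre of its lower end, z along its axis. It starts upright in a round pocket of 54 mm diameter and 10 mm depth in the middle of the lid's top, so 35 mm stand out; its lower end is then 106 mm above the table.
- tray: Low white open tray, fixed to the table, 200 x 160 mm (its x, y) and 22 mm high outside, walls and floor 4 mm thick; origin at the centre of its underside. It stands either to the left or to the right of the case.
- jar: Small white jar with a red cap, 36 mm diameter, 50 mm tall, loose, standing in the +x half of the tray; origin at the centre of its underside. Leave it where it is.
- tubs: Fixed pallet of four clear food tubs with white lids, 200 x 160 x 50 mm, on the other side of the case from the tray; origin at the centre of its underside. Bystander.
- flask: Metal flask, 52 mm diameter, 150 mm tall, loose, beyond the case; origin at the centre of its underside. Leave it alone.
- squeeze: White bottle with a red cap, 56 mm diameter, 160 mm tall, loose, beyond the case; origin at the centre of its underside. Leave it alone.
- bowl: Steel bowl, 110 mm diameter, 50 mm high, loose, to the far left; origin at the centre of its underside. Leave it alone.
- can: Can with a green label, 60 mm diameter, 90 mm tall, loose, to the far right; origin at the centre of its underside. Leave it alone.

How it is judged (in metres and radians):
On the way, in this order (a step that is already met when the one before it is completed fails the run):
1. the ring is lifted clear of the pocket by the fingers while the lid is shut (z of ring in the frame of case above 0.122 m and contact force between the fingers and ring above 0.5 N and value of joint lid below 0.1 rad), for 0.1 s.
2. the ring stands released in the tray, lid still shut (x of ring in the frame of tray between -0.075 and 0.075 m and y of ring in the frame of tray between -0.054 and 0.054 m and z of ring in the frame of tray below 0.01 m and angle between ring's own z axis and vertical below 0.15 rad and linear speed of ring below 0.03 m/s and contact force between the fingers and ring below 0.05 N and contact force between ring and jar below 0.05 N and value of joint lid below 0.1 rad), for 0.2 s.
At the end, for the whole second after the job is handed in: The lid stands still at 60 degrees (1.047 rad) within 8 degrees, carried by the gripper's fingers at the lid (at least 0.3 N) and by no other thing; the ring stands upright (within 0.15 rad), released and at rest on the floor of the tray, inside its walls and not touching the jar (x of ring in the frame of tray between -0.075 and 0.075 m and y of ring in the frame of tray between -0.054 and 0.054 m and z of ring in the frame of tray below 0.01 m and angle between ring's own z axis and vertical below 0.15 rad and linear speed of ring below 0.03 m/s and contact force between each of the fingers, lid and ring below 0.05 N and contact force between each of ring, lid and jar below 0.05 N and value of joint lid between 0.907 and 1.187 rad and velocity of joint lid between -0.08 and 0.08 rad/s and contact force between the fingers and lid above 0.3 N and contact force between lid and flask below 0.05 N and contact force between lid and squeeze below 0.05 N and contact force between lid and bowl below 0.05 N and contact force between lid and can below 0.05 N); the arm keeps its last pose, push and grip.
It fails at once if the lid is raised with the ring still on it (value of joint lid above 0.15 rad and distance between ring and lid_hinge below 0.18 m and height (world z) of ring above 0.09 m).
It fails at once if the ring is dropped or thrown (contact force between the fingers and ring below 0.01 N and linear speed of ring above 0.7 m/s).
It fails at once if a bystander (jar, flask, bottle, bowl, can) is shifted by more than 3 cm or knocked over (distance of any of jar, flask, squeeze, bowl, can from where it was at the start of the episode above 0.03 m or angle between any of jar, flask, squeeze, bowl, can's own z axis and vertical above 0.5 rad).
It also fails if it takes over 59 s, if anything falls off the work surface, if the arm or the gripper's body presses on something with over 40 N, if the wrist force passes 120 N, or if a joint passes its speed limit or range.

ROBOT

A 6-joint arm with a two-finger parallel gripper is mounted at the origin on the work surface. World frame = base frame: x ahead of the robot, y to its left, z up, the work surface at z = 0. Lengths are in mm, angles in rad, forces in N, time in s.
With the tool pointing down it reaches from about 275 to 750 mm from the base axis. Payload 10.2 kg.
Tool frame: the origin (TCP) lies between the finger pads; the fingertips stand 8 mm ahead of it and the grasp point (between the pads) lies 11 mm behind it; z points along the fingers, y is the line along which they close (so a half turn about z gives the same grasp; the last joint's range is limited). The gripper opens to 85 mm and grips with 20 to 120 N. Pads are 22 mm wide; open, the fingers measure 114 mm over their backs; the gripper's body (76 mm by 85 mm) begins 54 mm behind the grasp point. The pads swing forward as they close: fully open they stand 13 mm farther back than shut.
Start: joints at [-1.401, 0.313, 1.498, -0, 1.331, -0.223], TCP at [200.946, -485.028, 239.294] pointing down, gripper open.
Joint ranges: [-2.94, 2.94], [-0.97, 2.17], [0.19, 2.56], [-1.23, 4.37], [0.02, 3.11], [-2.88, 2.88]. Speed limits (rad/s): [2.39, 2.39, 3.01, 3.14, 3.14, 3.14].

INTERFACE

Orientations are given as a unit quaternion [w, x, y, z].
In Python, from rig import * gives the robot as it stands.
- The arm moves only by the shell command python3 -m handwheel 'ROWS' [FORCE]. ROWS is JSON, a list that holds one entry, the list of rows, each a list of 7 numbers: the shift along the world's x, y, z in mm, then the turn, a rotation vector about the world's x, y, z in degrees, then the opening, from -1 (shut) to 1 (fully open). A call has 1 to 8 rows; each row shifts and turns the commanded pose from where the row before left it; what a row does not reach is not made up. A row lasts 1/8 s, in which the tool goes at most 62.5 mm and 10.7 degrees, less where a joint would pass 70% of its speed; a pose out of reach is approached as far as the arm can. A call is refused whole if a number of a shift passes 62.5 or a number of a turn 10.7, either way. A call with a gripper value outside its range is refused whole. The fingers move at their own pace and stop on an object; FORCE is the grip in N (left out, the last holds). Time passes only in rows, so rows that do not move let the fingers close. It gives the time, the measured TCP pose, the force, the opening and the grip force at its end, in the units of the state.
- sense(): the state, without advancing time (a new reading comes with each control period).
- capture(name): name is "scene" or "top" or "wrist"; returns a dict with "image" (384x512x3 uint8, red, green, blue), "fx", "fy", "cx", "cy" (pixels), "rvec" (rotation vector, rad) and "tvec" (3), from world to camera coordinates, as OpenCV has them; the wrist camera has in their place "hand_eye" (4x4, takes a point from camera to tool coordinates, whose origin is the TCP and whose axes are the flange's). Camera axes: x right, y down, z forward; pixel columns grow to the right and rows downward; lengths in mm; the calibration is good to about 2 mm. A picture is of the moment at which its call begins: read the wrist's pose just before it. There is no depth.
- finish_job(): hands the job in; it is judged then, once.
The state is a dict: "time_s": time; "joints": joint angles; "dq": joint speeds; "tau": joint torques, N m; "eef_pos": TCP position; "ee_rot": TCP orientation; "force": force on the tool from outside, world axes, zero at the start; "wrist_torque": the same for the moment, N m; "grip_width": opening from 0.0 (shut) to 1.0 (fully open); "grip_force": force on a finger pad.
Only numpy, scipy, OpenCV 4.12 (cv2) and the standard library are available. Lean on these libraries where they do the work, as an engineer would, in place of code of your own. Each camera call takes 0.05 s, during which the arm holds its last target. There are 200 camera calls.

## Working session

There is one attempt and no reset: what is moved stays moved. The work goes in short steps, Python scripts to look and compute and a shell command to move; the robot and the scene stay as the last step left them, time stands still between calls to the robot, and variables do not carry over. Pictures are saved under pics/ and viewed, at most 10 in all, crops included, and the job is handed in when it is done.

```bash
mkdir -p pics; ls; cat > h.py <<'E'
from rig import *
import numpy as np, cv2
from scipy.spatial.transform import Rotation as R
def ray(c,u,v):
    Rm=cv2.Rodrigues(np.array(c['rvec'],float))[0]; t=np.array(c['tvec'],float).ravel()
    d=Rm.T@np.array([(u-c['cx'])/c['fx'],(v-c['cy'])/c['fy'],1.]); return -Rm.T@t,d
def onz(c,u,v,z):
    o,d=ray(c,u,v); return o+d*(z-o[2])/d[2]
def proj(c,P):
    return cv2.projectPoints(np.array(P,float).reshape(-1,3),np.array(c['rvec'],float),np.array(c['tvec'],float),np.array([[c['fx'],0,c['cx']],[0,c['fy'],c['cy']],[0,0,1]],float),None)[0].reshape(-1,2)
E
python3 - <<'E'
from h import *
import pickle
for n in("scene","top"):
    c=capture(n); pickle.dump(c,open(n+'.pkl','wb')); cv2.imwrite(f'pics/{n}0.png',c['image'][:,:,::-1])
    print(n,ray(c,256,192))
s=sense();print(s)
E
```

```text
pics
scene (array([1066.34854474, -610.99526961,  575.35741395]), array([-0.52906132,  0.6690263 , -0.52208566]))
top (array([431.79211074, -25.02705155, 966.71972538]), array([ 0.21402623, -0.00273725, -0.97683546]))
{'time_s': 0.1, 'joints': array([-1.40138630e+00,  3.13408425e-01,  1.49836028e+00,  1.69762135e-05,
        1.33099972e+00, -2.23393454e-01]), 'dq': array([ 7.15466976e-04, -7.61786887e-04, -2.26877664e-03, -2.37748202e-04,
        2.07739446e-03,  2.87619474e-05]), 'tau': array([ 2.44207207e-03, -4.12899435e+01, -2.60141033e+01, -1.84793257e-04,
        3.01574022e-03,  2.20915672e-05]), 'eef_pos': array([ 200.91737765, -484.79619194,  238.78525207]), 'ee_rot': array([-5.87450843e-04,  9.80775321e-01,  1.95139500e-01,  2.41072059e-05]), 'force': array([ 0.27005161, -0.49466124,  0.26093044]), 'wrist_torque': array([ 0.11102089, -0.02588952,  0.02127326]), 'grip_force': 0.0, 'grip_width': 0.9983964697081955}
```

View pics/top0.png

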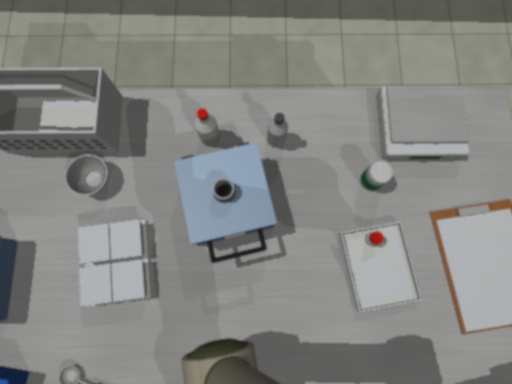

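View pics/scene0.png

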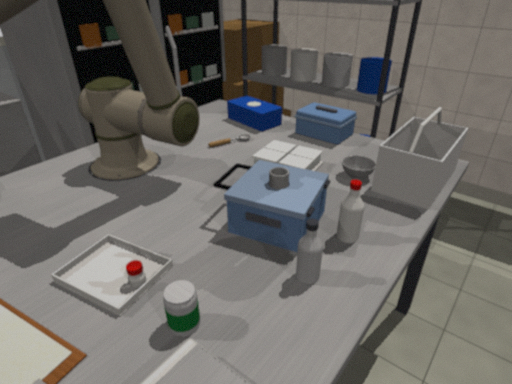

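The top view shows the lid around (225,193) with the ring at (224,190), the handle bar at about (238,250), the tray at (380,265) on the right with the jar at (376,239), and the tubs on the left. The scene view agrees: the lid is shut and the flask and squeeze bottle stand behind the case.

```bash
python3 - <<'E'
from h import *
import pickle
c=pickle.load(open('top.pkl','rb')); im=c['image']; hsv=cv2.cvtColor(im,cv2.COLOR_RGB2HSV)
def big(m,box):
    k=np.zeros_like(m); x0,y0,x1,y1=box; k[y0:y1,x0:x1]=m[y0:y1,x0:x1]
    cs=cv2.findContours(k,cv2.RETR_EXTERNAL,cv2.CHAIN_APPROX_NONE)[0]; return max(cs,key=cv2.contourArea)
def rect(cnt,z):
    P=np.array([onz(c,u+0.,v+0.,z)[:2] for u,v in cnt.reshape(-1,2)]).astype(np.float32)
    return cv2.minAreaRect(P)
m=cv2.inRange(hsv,(95,60,120),(125,255,255))
lid=big(m,(150,120,300,260)); print('lid',rect(lid,116))
m2=cv2.inRange(im,(0,0,0),(45,45,45)); 
hb=big(m2,(195,215,285,275)); print('handle',rect(hb,108),hb.reshape(-1,2).min(0),hb.reshape(-1,2).max(0))
t=big(cv2.inRange(hsv,(0,0,185),(180,40,255)),(335,215,425,315)); print('tray',rect(t,15),cv2.minAreaRect(t))
red=cv2.inRange(hsv,(0,150,80),(8,255,255))|cv2.inRange(hsv,(172,150,80),(180,255,255))
j=big(red,(360,225,395,255)); print('jar',rect(j,50))
s=big(red,(190,100,220,125)); print('squeeze',rect(s,158))
# ring: non-blue blob within lid
L=np.zeros_like(m); cv2.fillPoly(L,[lid],255)
r=big((L&~m),(205,170,245,212)); print('ring',rect(r,151),cv2.boundingRect(r))
d=big(m2,(205,170,245,212)); print('hole',rect(d,151),cv2.boundingRect(d))
crop=cv2.resize(im[130:330,160:440],None,fx=2.8,fy=2.8,interpolation=cv2.INTER_CUBIC); 
for k in (lid,hb,t,r): cv2.polylines(crop,[((k-[160,130])*2.8+1.4).astype(np.int32)],True,(255,255,0),1)
cv2.imwrite('pics/c1.png',crop[:,:,::-1])
E
```

```text
Traceback (most recent call last):
ValueError: max() iterable argument is empty
```

```bash
python3 - <<'E'
from h import *
import pickle
c=pickle.load(open('top.pkl','rb')); im=c['image']; hsv=cv2.cvtColor(im,cv2.COLOR_RGB2HSV)
for p in [(200,200),(240,210),(230,258),(224,190),(216,190),(380,285),(376,239),(330,250),(245,255)]: print(p,im[p[1],p[0]],hsv[p[1],p[0]])
def big(m,box):
    k=np.zeros_like(m); x0,y0,x1,y1=box; k[y0:y1,x0:x1]=m[y0:y1,x0:x1]
    cs=cv2.findContours(k,cv2.RETR_EXTERNAL,cv2.CHAIN_APPROX_NONE)[0]; return max(cs,key=cv2.contourArea) if cs else None
def rect(cnt,z):
    if cnt is None: return None
    P=np.array([onz(c,u+0.,v+0.,z)[:2] for u,v in cnt.reshape(-1,2)]).astype(np.float32)
    return cv2.minAreaRect(P)
m=cv2.inRange(hsv,(95,50,90),(125,255,255))
lid=big(m,(150,120,300,260)); print('lid',rect(lid,116))
m2=cv2.inRange(im,(0,0,0),(60,60,60)); 
hb=big(m2,(195,215,285,275)); print('handle',rect(hb,108))
t=big(cv2.inRange(hsv,(0,0,165),(180,40,255)),(335,215,425,315)); print('tray',rect(t,15))
red=cv2.inRange(hsv,(0,150,80),(8,255,255))|cv2.inRange(hsv,(172,150,80),(180,255,255))
print('jar',rect(big(red,(360,225,395,255)),50))
print('squeeze',rect(big(red,(190,100,220,125)),158))
r=big(~m,(208,174,242,208)); print('ring',rect(r,151),cv2.boundingRect(r))
d=big(m2,(205,170,245,212)); print('hole',rect(d,151))
crop=np.ascontiguousarray(cv2.resize(im[130:330,160:440],None,fx=2.8,fy=2.8,interpolation=cv2.INTER_CUBIC)); 
for k in (lid,hb,t,r):
    if k is not None: cv2.polylines(crop,[((k-[160,130])*2.8+1.4).astype(np.int32)],True,(255,255,0),1)
cv2.imwrite('pics/c1.png',crop[:,:,::-1])
E
```

```text
(200, 200) [138 156 174] [105  53 174]
(240, 210) [135 153 171] [105  54 171]
(230, 258) [72 73 71] [45  7 73]
(224, 190) [18 19 19] [90 13 19]
(216, 190) [42 42 42] [ 0  0 42]
(380, 285) [175 178 182] [107  10 182]
(376, 239) [157  23  18] [  1 226 157]
(330, 250) [145 145 142] [ 30   5 145]
(245, 255) [95 95 94] [30  3 95]
lid ((619.5206909179688, 46.52748107910156), (206.83778381347656, 201.0103302001953), 13.310954093933105)
handle ((493.94061279296875, 18.1151123046875), (50.72981262207031, 131.8695526123047), 13.131722450256348)
tray ((447.9490966796875, -337.6935729980469), (183.9134063720703, 139.9575653076172), 10.159202575683594)
jar ((515.3391723632812, -324.2566223144531), (30.101572036743164, 27.154165267944336), 89.62379455566406)
squeeze ((798.126708984375, 98.7491455078125), (25.55316162109375, 18.88650894165039), 1.3088490962982178)
ring ((617.0248413085938, 46.44404602050781), (58.349700927734375, 56.835243225097656), 0.2901250123977661) (211, 177, 26, 26)
hole ((616.8877563476562, 47.54196548461914), (30.280202865600586, 31.806808471679688), 0.493926078081131)
```

View pics/c1.png

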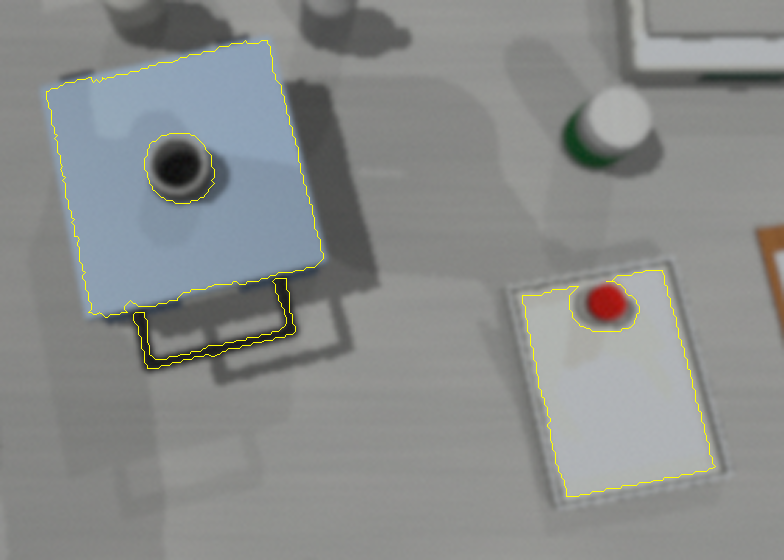

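The lid centre is at about (619.5, 46.5) with 13.2° yaw and 207x201 mm in size. The handle axis comes out at about (474, 13), matching the given 150 mm offset. The ring is at about (618, 46.5). The tray is at (448, -338) with 10° yaw, and the jar is at (515, -324), in the tray's +x half. These fit the given sizes, so I'll move above the ring.

```bash
python3 -m handwheel '[[[26,33,0,0,0,-4.6,1],[26,33,0,0,0,-4.7,1],[26,33,0,0,0,0,1],[26,33,0,0,0,0,1],[26,33,0,0,0,0,1],[26,33,0,0,0,0,1],[26,33,0,0,0,0,1],[26,33,0,0,0,0,1]]]' 40
python3 -m handwheel '[[[26,33,0,0,0,0,1],[26,33,0,0,0,0,1],[26,33,0,0,0,0,1],[26,33,0,0,0,0,1],[26,33,0,0,0,0,1],[26,33,0,0,0,0,1],[26,33,0,0,0,0,1],[0,0,0,0,0,0,1]]]'
python3 - <<'E'
from h import *
s=sense();print(s['eef_pos'],s['ee_rot'],s['joints'])
c=capture('wrist'); im=c['image']; cv2.imwrite('pics/w1.png',im[:,:,::-1]); H=np.array(c['hand_eye'],float)
q=s['ee_rot'];Rt=R.from_quat([q[1],q[2],q[3],q[0]]).as_matrix()
def wz(u,v,z):
    d=Rt@H[:3,:3]@np.array([(u-c['cx'])/c['fx'],(v-c['cy'])/c['fy'],1]); o=s['eef_pos']+Rt@H[:3,3]; return o+d*(z-o[2])/d[2]
K=np.array([[c['fx'],0,c['cx']],[0,c['fy'],c['cy']],[0,0,1]],float)
P=np.array([[617.5,46.5,151]]); pc=(H[:3,:3].T@((Rt.T@(P-s['eef_pos']).T)-H[:3,3:])).T; print(pc,(K@pc[0])/pc[0,2])
E
```

```text
time_s: 1.1
eef_pos: [409.6, -219.8, 239.1]
ee_rot: [-0.0, 0.993, 0.115, -0.0]
force: [0.4, -0.6, -0.4]
grip_width: 0.999
grip_force: 0.0
time_s: 2.1
eef_pos: [591.6, 12.0, 238.3]
ee_rot: [-0.0, 0.993, 0.116, -0.001]
force: [-0.6, 0.5, -0.9]
grip_width: 0.999
grip_force: 0.0
[591.58925321  11.99023283 238.32529909] [-3.25552509e-04  9.93195947e-01  1.16453503e-01 -5.36048598e-04] [-1.77704672e-01  4.62998106e-01  1.28475923e+00  3.16859041e-04
  1.39505023e+00  1.15959935e+00]
[[-28.07976744 -24.47951327 226.30552331]] [219.67232219 161.91407023   1.        ]
```

View pics/w1.png

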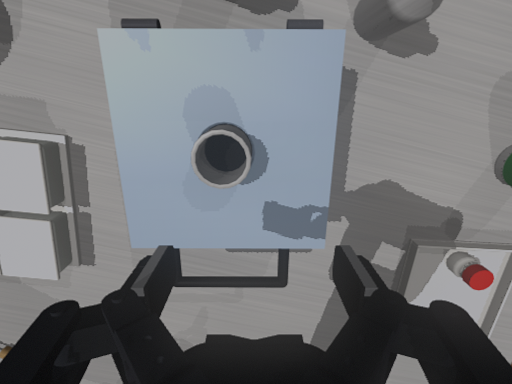

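The wrist view shows the ring's rim centred at about (222,160), against a predicted (219.7,162). That puts the ring at about (618.5, 45.5), within 2 mm of my estimate. Descending.

```bash
python3 -m handwheel '[[[14,17,0,0,0,0,1],[13,16.5,0,0,0,0,1],[0,0,-25,0,0,0,1],[0,0,-25,0,0,0,1],[0,0,-25,0,0,0,1],[0,0,-20,0,0,0,1],[0,0,-12,0,0,0,1],[0,0,0,0,0,0,1]]]' 40
python3 -m handwheel '[[[0,0,0,0,0,0,0.4],[0,0,0,0,0,0,0.1],[0,0,0,0,0,0,-0.2],[0,0,0,0,0,0,-0.5],[0,0,0,0,0,0,-0.5],[0,0,0,0,0,0,-0.5],[0,0,0,0,0,0,-0.5],[0,0,0,0,0,0,-0.5]]]' 40
```

```text
time_s: 3.15
eef_pos: [617.5, 42.9, 131.9]
ee_rot: [-0.0, 0.993, 0.115, -0.001]
force: [0.2, 0.6, 0.9]
grip_width: 0.997
grip_force: 0.0
time_s: 4.15
eef_pos: [618.1, 44.6, 133.7]
ee_rot: [-0.001, 0.993, 0.115, 0.001]
force: [-3.1, 4.1, 7.5]
grip_width: 0.566
grip_force: 41.7
```

```bash
python3 -m handwheel '[[[0,0,3,0,0,0,-0.5],[0,0,5,0,0,0,-0.5],[0,0,8,0,0,0,-0.5],[0,0,12,0,0,0,-0.5],[0,0,16,0,0,0,-0.5],[0,0,20,0,0,0,-0.5],[0,0,10,0,0,0,-0.5],[0,0,0,0,0,0,-0.5]]]'
python3 - <<'E'
from h import *
s=sense();print(s['eef_pos'],s['grip_width'],s['grip_force'],s['force'])
c=capture('scene');cv2.imwrite('pics/s2.png',cv2.resize(c['image'],None,fx=1.5,fy=1.5)[:,:,::-1])
E
```

```text
time_s: 5.15
eef_pos: [618.2, 43.3, 207.1]
ee_rot: [0.0, 0.993, 0.115, 0.001]
force: [0.3, -0.1, -1.1]
grip_width: 0.571
grip_force: 42.4
[618.17300672  43.32823838 207.12565629] 0.5708889611593531 42.3751251026988 [ 0.32819568 -0.06734094 -1.11014934]
```

View pics/s2.png

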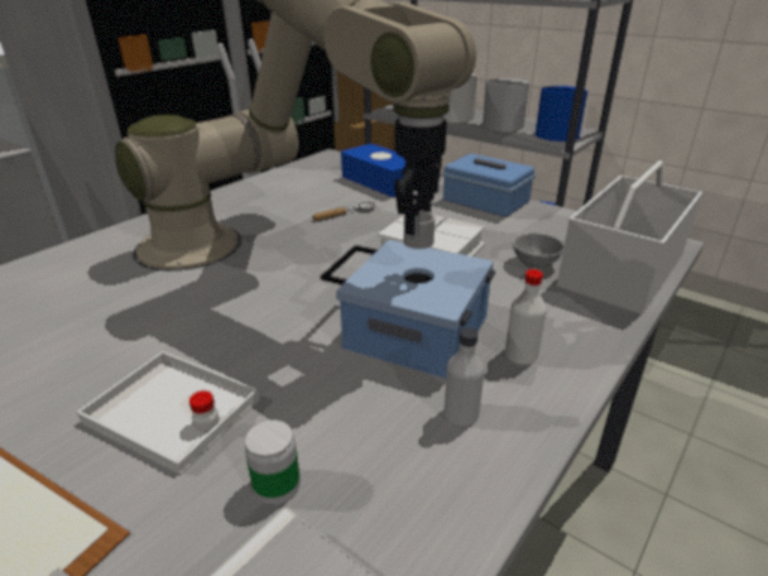

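The ring hangs upright in the fingers above the shut lid, whose empty pocket is at (418,277). Now I'll carry it to the tray.

```bash
python3 -m handwheel '[[[-10,-20,0,0,0,0,-0.5],[-19.5,-38.5,0,0,0,-3,-0.5],[-19.5,-38.5,0,0,0,0,-0.5],[-19.5,-38.5,0,0,0,0,-0.5],[-19.5,-38.5,0,0,0,0,-0.5],[-19.5,-38.5,0,0,0,0,-0.5],[-19.5,-38.5,0,0,0,0,-0.5],[-19.5,-38.5,0,0,0,0,-0.5]]]'
python3 -m handwheel '[[[-19.5,-38.5,0,0,0,0,-0.5],[-19.5,-38.5,0,0,0,0,-0.5],[-9.5,-18.5,-10,0,0,0,-0.5],[0,0,-25,0,0,0,-0.5],[0,0,-25,0,0,0,-0.5],[0,0,-25,0,0,0,-0.5],[0,0,-15,0,0,0,-0.5],[0,0,0,0,0,0,-0.5]]]'
```

```text
time_s: 6.2
eef_pos: [470.4, -247.0, 205.6]
ee_rot: [-0.0, 0.996, 0.089, -0.0]
force: [0.2, 0.8, -1.2]
grip_width: 0.567
grip_force: 42.4
time_s: 7.2
eef_pos: [422.8, -340.9, 105.3]
ee_rot: [-0.001, 0.996, 0.089, -0.001]
force: [0.1, 0.2, -1.4]
grip_width: 0.564
grip_force: 42.4
```

```bash
python3 -m handwheel '[[[0,0,-20,0,0,0,-0.5],[0,0,-20,0,0,0,-0.5],[0,0,-15,0,0,0,-0.5],[0,0,-8,0,0,0,-0.5],[0,0,-4,0,0,0,-0.5],[0,0,0,0,0,0,-0.5]]]'
python3 - <<'E'
from h import *
s=sense();print(s['eef_pos'],s['force'])
c=capture('top');cv2.imwrite('pics/t3.png',cv2.resize(c['image'][180:340,300:460],None,fx=3.5,fy=3.5)[:,:,::-1])
E
```

```text
time_s: 7.95
eef_pos: [423.0, -341.6, 39.5]
ee_rot: [0.0, 0.996, 0.089, 0.0]
force: [0.3, 0.8, -1.0]
grip_width: 0.568
grip_force: 42.4
[ 423.04591623 -341.6418048    39.51084087] [ 0.306787    0.76010882 -0.96229131]
```

View pics/t3.png

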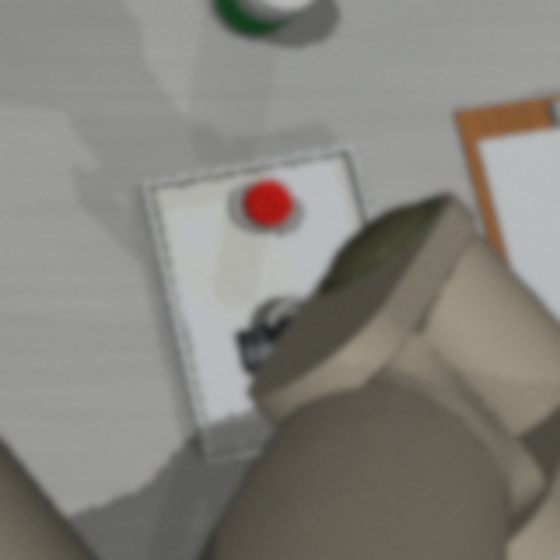

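The ring's far edge shows at about (285,305) in the crop, inside the tray and well clear of the jar at (268,203). I'll lower it to contact.

```bash
python3 -m handwheel '[[[0,0,-3,0,0,0,-0.5],[0,0,-2,0,0,0,-0.5],[0,0,-1,0,0,0,-0.5],[0,0,0,0,0,0,-0.5]]]'
python3 -m handwheel '[[[0,0,-1,0,0,0,-0.5],[0,0,0,0,0,0,-0.5]]]'
python3 -m handwheel '[[[0,0,-1,0,0,0,-0.5],[0,0,0,0,0,0,-0.5]]]'
```

```text
time_s: 8.5
eef_pos: [422.9, -341.5, 33.2]
ee_rot: [-0.0, 0.996, 0.089, -0.0]
force: [-0.2, -0.9, -1.8]
grip_width: 0.569
grip_force: 42.4
time_s: 8.75
eef_pos: [422.9, -341.5, 32.2]
ee_rot: [-0.0, 0.996, 0.089, -0.0]
force: [0.2, -0.5, -1.3]
grip_width: 0.573
grip_force: 42.4
time_s: 9.0
eef_pos: [423.0, -341.6, 31.7]
ee_rot: [0.0, 0.996, 0.089, 0.0]
force: [-1.6, 0.1, 5.4]
grip_width: 0.571
grip_force: 42.8
```

Contact came at 31.7 mm, as predicted. Next I'll release slowly and rise.

```bash
python3 -m handwheel '[[[0,0,0,0,0,0,0.2],[0,0,0,0,0,0,0.3],[0,0,0,0,0,0,0.5],[0,0,0,0,0,0,0.8],[0,0,0,0,0,0,0.8],[0,0,0,0,0,0,0.8],[0,0,5,0,0,0,0.8],[0,0,10,0,0,0,0.8]]]'
python3 -m handwheel '[[[0,0,20,0,0,0,0.8],[0,0,30,0,0,0,0.8],[0,0,40,0,0,0,0.8],[0,0,40,0,0,0,0.8],[0,0,0,0,0,0,0.8]]]'
python3 - <<'E'
from h import *
s=sense();print(s['eef_pos'],s['joints'])
c=capture('wrist'); cv2.imwrite('pics/w4.png',c['image'][:,:,::-1])
E
```

```text
time_s: 10.0
eef_pos: [422.9, -341.4, 46.7]
ee_rot: [-0.0, 0.996, 0.089, -0.0]
force: [0.8, 0.5, -0.5]
grip_width: 0.902
grip_force: 0.0
time_s: 10.62
eef_pos: [423.8, -342.5, 179.9]
ee_rot: [0.003, 0.996, 0.089, 0.002]
force: [-0.2, 0.2, -1.1]
grip_width: 0.899
grip_force: 0.0
[ 423.77223467 -342.49265593  179.86844184] [-8.94802422e-01  4.04877257e-01  1.52877748e+00 -4.26126287e-05
  1.20123824e+00  4.97793479e-01]
```

View pics/w4.png

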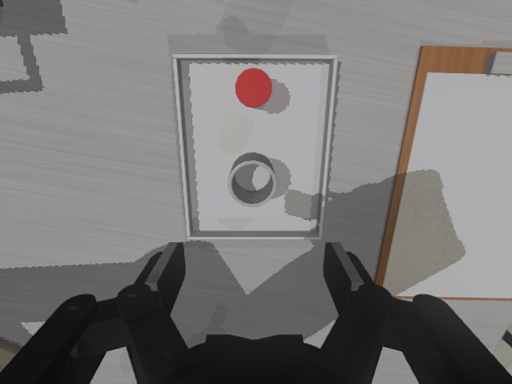

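The ring stands upright at about (252,182), clear of the jar at (253,88). Now I'll go above the handle with a +93° yaw and narrowed fingers.

```bash
python3 -m handwheel '[[[0,0,30,0,0,0,0.2],[5.5,39.5,20,0,0,10.3,0],[5.5,39.5,0,0,0,10.3,-0.2],[5.5,39.5,0,0,0,10.3,-0.2],[5.5,39.5,0,0,0,10.3,-0.2],[5.5,39.5,0,0,0,10.3,-0.2],[5.5,39.5,0,0,0,10.3,-0.2],[5.5,39.5,0,0,0,10.3,-0.2]]]'
python3 -m handwheel '[[[5.5,39.5,0,0,0,10.3,-0.2],[5.5,39.5,0,0,0,10.3,-0.2],[0,0,0,0,0,0,-0.2],[0,0,0,0,0,0,-0.2]]]'
python3 - <<'E'
from h import *
s=sense();print(s['eef_pos'],s['grip_width'],s['joints'])
q=s['ee_rot'];Rt=R.from_quat([q[1],q[2],q[3],q[0]]).as_matrix();print(np.degrees(np.arctan2(Rt[1],Rt[0])),Rt[:,2])
c=capture('wrist'); im=c['image']; cv2.imwrite('pics/w5.png',im[:,:,::-1]); H=np.array(c['hand_eye'],float)
K=np.array([[c['fx'],0,c['cx']],[0,c['fy'],c['cy']],[0,0,1]],float)
a=np.radians(13.2); u=np.array([np.cos(a),np.sin(a),0]); v=np.array([-u[1],u[0],0]); h=np.array([474.2,12.8,108])
for P in (h,h+60*v,h-60*v): 
    p=H[:3,:3].T@(Rt.T@(P-s['eef_pos'])-H[:3,3]); print((K@p/p[2])[:2])
E
```

```text
time_s: 11.68
eef_pos: [461.0, -63.6, 225.3]
ee_rot: [-0.001, 0.751, 0.66, -0.0]
force: [-0.7, 0.4, 0.3]
grip_width: 0.398
grip_force: 0.0
time_s: 12.18
eef_pos: [472.1, 13.6, 225.6]
ee_rot: [-0.001, 0.624, 0.782, -0.0]
force: [0.2, 0.4, 0.5]
grip_width: 0.402
grip_force: 0.0
[472.11784428  13.61449779 225.62386975] 0.4015045180360716 [-2.19820737e-01  2.09279086e-01  1.66960394e+00 -2.78287931e-04
  1.26413672e+00 -4.43520923e-01]
[102.82188577  12.82191574 177.93668715] [-1.45059106e-03  5.22607023e-05 -9.99998947e-01]
[255.74661647 189.62936889]
[255.5025814 125.926033 ]
[255.95781131 244.76003698]
```

View pics/w5.png

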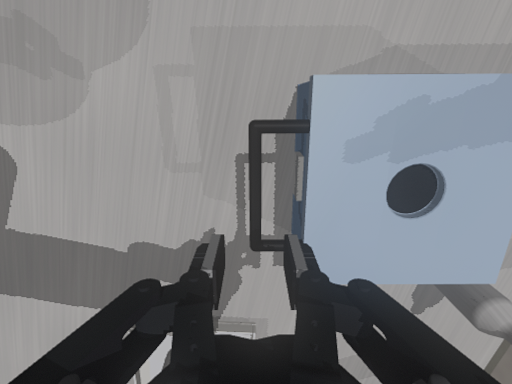

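The wrist view shows the bar at column 255, rows 121–250. The prediction was column 255.7, rows 126–245, so the position is confirmed. Descend and grip.

```bash
python3 -m handwheel '[[[2,-0.5,-30,0,0,0,-0.2],[0,0,-30,0,0,0,-0.2],[0,0,-25,0,0,0,-0.2],[0,0,-20,0,0,0,-0.2],[0,0,-14,0,0,0,-0.2],[0,0,-10,0,0,0,-0.2],[0,0,0,0,0,0,-0.2],[0,0,0,0,0,0,-0.2]]]' 40
python3 -m handwheel '[[[0,0,0,0,0,0,-0.5],[0,0,0,0,0,0,-1],[0,0,0,0,0,0,-1],[0,0,0,0,0,0,-1],[0,0,0,0,0,0,-1],[0,0,0,0,0,0,-1]]]' 40
```

```text
time_s: 13.22
eef_pos: [474.8, 13.3, 97.8]
ee_rot: [0.0, 0.623, 0.782, 0.0]
force: [-0.1, -0.9, 0.2]
grip_width: 0.399
grip_force: 0.0
time_s: 13.98
eef_pos: [473.1, 13.2, 97.7]
ee_rot: [-0.001, 0.623, 0.782, -0.001]
force: [-10.0, -4.1, 9.2]
grip_width: 0.126
grip_force: 39.1
```

```bash
python3 - <<'E'
import numpy as np
a=np.radians(13.2); u=np.array([np.cos(a),np.sin(a)])
t=np.radians(np.arange(0,61,3)); x=-252*np.cos(t)+8*np.sin(t); z=252*np.sin(t)+8*np.cos(t)
for i in range(len(t)-1): print(3*(i+1),np.round([*(u*(x[i+1]-x[i])),z[i+1]-z[i]],1))
E
```

```text
3 [ 0.7  0.2 13.2]
6 [ 1.4  0.3 13.1]
9 [ 2.1  0.5 13. ]
12 [ 2.7  0.6 12.9]
15 [ 3.4  0.8 12.7]
18 [ 4.   0.9 12.5]
21 [ 4.7  1.1 12.3]
24 [ 5.3  1.2 12. ]
27 [ 5.9  1.4 11.7]
30 [ 6.5  1.5 11.4]
33 [ 7.1  1.7 11. ]
36 [ 7.6  1.8 10.6]
39 [ 8.1  1.9 10.2]
42 [8.7 2.  9.8]
45 [9.1 2.1 9.3]
48 [9.6 2.3 8.8]
51 [10.   2.4  8.2]
54 [10.4  2.4  7.7]
57 [10.8  2.5  7.1]
60 [11.2  2.6  6.5]
```

```bash
python3 -m handwheel '[[[0,0,6,0,0,0,-1],[0.7,0.2,7.2,0,0,0,-1],[1.4,0.3,13.1,0,0,0,-1],[2.1,0.5,13,0,0,0,-1],[2.7,0.6,12.9,0,0,0,-1],[3.4,0.8,12.7,0,0,0,-1],[0,0,0,0,0,0,-1]]]' 50
python3 -m handwheel '[[[4,0.9,12.5,0,0,0,-1],[4.7,1.1,12.3,0,0,0,-1],[5.3,1.2,12,0,0,0,-1],[5.9,1.4,11.7,0,0,0,-1],[6.5,1.5,11.4,0,0,0,-1],[0,0,0,0,0,0,-1]]]'
```

```text
time_s: 14.85
eef_pos: [482.9, 15.5, 162.3]
ee_rot: [-0.002, 0.623, 0.782, -0.002]
force: [-9.0, -5.4, 0.9]
grip_width: 0.118
grip_force: 48.9
time_s: 15.6
eef_pos: [508.4, 21.4, 222.9]
ee_rot: [-0.002, 0.623, 0.782, -0.003]
force: [-21.8, -6.3, 10.8]
grip_width: 0.115
grip_force: 49.1
```

The force is purely radial, so my arc is a few mm too close to the hinge. I'll correct that and carry on.

```bash
python3 -m handwheel '[[[-2.5,-0.6,1.7,0,0,0,-1],[7.1,1.7,11,0,0,0,-1],[7.6,1.8,10.6,0,0,0,-1],[8.1,1.9,10.2,0,0,0,-1],[8.7,2,9.8,0,0,0,-1],[9.1,2.1,9.3,0,0,0,-1],[0,0,0,0,0,0,-1]]]'
```

```text
time_s: 16.48
eef_pos: [548.6, 30.7, 276.0]
ee_rot: [-0.0, 0.623, 0.782, -0.001]
force: [-10.7, -2.8, 7.1]
grip_width: 0.118
grip_force: 49.9
```

```bash
python3 -m handwheel '[[[8.6,2,9.8,0,0,0,-1],[10,2.4,8.2,0,0,0,-1],[10.4,2.4,7.7,0,0,0,-1],[10.8,2.5,7.1,0,0,0,-1],[11.2,2.6,6.5,0,0,0,-1],[0,0,0,0,0,0,-1],[0,0,0,0,0,0,-1]]]'
python3 - <<'E'
from h import *
s=sense();p=s['eef_pos'];print(p,s['force'],s['grip_width'],s['grip_force'],s['wrist_torque'])
a=np.radians(13.2); u=np.array([np.cos(a),np.sin(a)])
hx=np.array([473.6,13])@u+252; dx=p[:2]@u-hx; dz=p[2]+11-100
print('angle',np.degrees(np.arctan2(dz,-dx)-np.arctan2(8,252)),'r',np.hypot(dx,dz))
c=capture('scene');cv2.imwrite('pics/s6.png',cv2.resize(c['image'],None,fx=1.5,fy=1.5)[:,:,::-1])
E
```

```text
time_s: 17.35
eef_pos: [599.5, 42.6, 315.9]
ee_rot: [0.0, 0.623, 0.782, -0.0]
force: [-8.8, -0.9, 10.6]
grip_width: 0.118
grip_force: 49.9
[599.51168803  42.61264046 315.93094596] [-8.77139599 -0.90146751 10.60020368] 0.11844478162435285 49.85650420188904 [-0.28863473  1.62302471  0.08118715]
angle 59.79110276534864 r 257.9562055546169
```

View pics/s6.png

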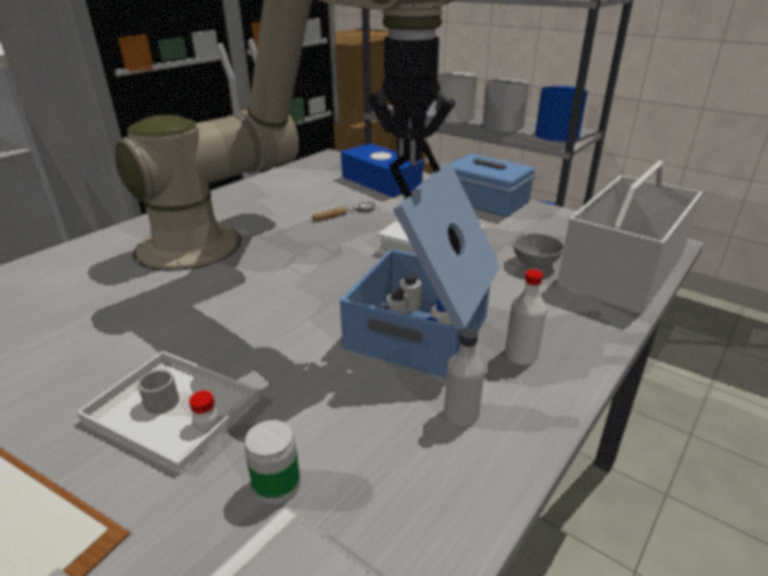

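The scene shows the lid up at about 60° in the gripper, its front right corner at about (400,208), and the ring upright at (157,390), clear of the jar. I'll cross-check the lid angle from that corner and hold still.

```bash
python3 -m handwheel '[[[0,0,0,0,0,0,-1],[0,0,0,0,0,0,-1],[0,0,0,0,0,0,-1],[0,0,0,0,0,0,-1]]]'
python3 - <<'E'
from h import *
c=capture('scene'); a=np.radians(13.2); u=np.array([np.cos(a),np.sin(a),0]); v=np.array([-u[1],u[0],0])
hg=np.array([473.6,13,100])+252*u
for px in ((400,206),(402,210),(398,212)):
    o,d=ray(c,px[0]/1.5,px[1]/1.5); P=o+d*((-102-v@(o-hg))/(v@d)); q=P-hg; x,z=u@q,q[2]
    r=np.hypot(x,z); print(px,np.round(P,1),'r',r,'angle top corner',np.degrees(np.arctan2(z,-x)-np.arctan2(16,204)),'bottom',np.degrees(np.arctan2(z,-x)))
hp=np.degrees
for t in (55,60,65):
    t=np.radians(t); 
    pts=[hg-102*v+u*(-204*np.cos(t)+w*np.sin(t))+np.array([0,0,204*np.sin(t)+w*np.cos(t)]) for w in(0,16)]
    print(hp(t),proj(c,pts)*1.5)
s=sense();print(s['eef_pos'],s['force'],s['dq'])
E
```

```text
time_s: 17.9
eef_pos: [599.4, 42.6, 315.9]
ee_rot: [0.0, 0.623, 0.782, -0.0]
force: [-7.9, -1.5, 11.1]
grip_width: 0.119
grip_force: 49.8
(400, 206) [651.8 -50.  280.9] r 203.31281787073155 angle top corner 58.33788280891421 bottom 62.82248881845883
(402, 210) [654.8 -49.3 275.5] r 197.11671054154496 angle top corner 58.41495650803674 bottom 62.89956251758136
(398, 212) [649.  -50.6 271.4] r 196.37596452671298 angle top corner 56.319046339189555 bottom 60.80365234873418
55.0 [[384.16230607 212.35449867]
 [392.67878995 207.7947322 ]]
59.99999999999999 [[393.93096998 207.75927344]
 [403.18463224 203.96737158]]
65.0 [[404.48226715 204.04419332]
 [414.4140978  201.08789154]]
[599.41174005  42.61987743 315.85297678] [-8.15179369 -1.83761969 10.62249374] [ 9.18149297e-04  4.73554248e-04  5.46488087e-04 -2.44331126e-05
 -4.77180190e-05  3.91953325e-04]
```

The lid reads 58–60° by both measures, everything is still, and the grip is firm. Handing in.

```bash
python3 -c "
from rig import *
print(finish_job())"
```

```text
the job is handed in; nothing more can be done
None
```

I handed the job in at about 18 s with the ring standing upright in the tray, clear of the jar, and the gripper holding the lid open at about 59°; the interface returned no verdict.

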